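# Turn a bisque tile over in its cradle with a lifter

## Task

Two bisque tiles lie in V-shaped turning cradles; one still has its ribbed back up. Use the flat steel lifter to get under the raised edge of that tile and tip it over onto the other slope of its cradle, smooth face up, then lay the lifter flat on its rubber mat again and let go. Grip-marks spoil glazing, so neither the gripper nor the arm may touch a tile; leave the other tile and the pottery around undisturbed.

Things in the scene. Friction and masses are not known exactly. Their poses are not given: they have to be found in the camera images.
- tile: Terracotta tile to turn, 110 x 90 x 8 mm (x, y, z), about 180 g; origin at the slab's centre. +z face: back with four ribs 3 mm high, 10 wide, 94 long along x. -z face: smooth. Starts ribs up on the near slope, tilted 42 deg, +x edge down in the valley, -x edge raised and overhanging the slope's top by 25 mm. Turned over it lies on the far slope, ribs down, its +z axis 138 deg from vertical.
- tile_edge (a point): Middle of the tile's raised -x edge, on the smooth underside: where the lifter goes under, at the start about 92 mm above the bench. Raised from here the tile pivots about its lower edge in the valley; near vertical it falls onto the far slope by itself.
- cradle: Plywood cradle of the tile to turn, fixed to the bench; origin at the centre of its underside, z up. Two cork-faced slopes, 85 mm long, 110 wide, 10 thick, 42 deg steep, rise from a valley along its y axis: the near slope (tile starts here) towards -x, the far slope towards +x. Their tops are 75 mm above the bench, 63 mm from the valley. Base board 150 x 110 x 8 mm.
- valley (a point): Middle of the cradle's valley line, 18 mm above the bench. Axes as the cradle. To -x of the near slope the cradle is open: a level blade can come in towards +x beneath the tile's overhanging edge.
- other_tile: A tile of the same size in the other cradle, already smooth face up: here the ribs are on its -z face, its smooth face is +z. To be left alone.
- other_cradle: An identical fixed cradle holding the other tile; origin and axes as for the first.
- lifter: Lifter, 160 g: flat steel blade 110 x 60 x 2.5 mm, its +x end half-round (radius 30), with an upright wooden grip block 50 (x) x 22 (y) x 45 mm on it, top 47.5 mm above the blade's underside. Origin on the blade's underside, under the grip's centre; z up; blade reaches 80 mm to +x (free end) and 30 to -x. Starts flat on the mat.
- lifter_tip (a point): Foremost point of the blade's half-round free end, on its top face: 80 mm to +x of the lifter's origin. This end goes under the tile.
- lifter_mid (a point): Centre of the blade's underside, 25 mm to +x of the lifter's origin.
- mat: Black rubber mat 150 x 90 x 6 mm, fixed on the bench, home of the lifter; origin at the centre of its underside, long side along its x.
- beaker: Loose white beaker, 68 mm across, 90 mm high, beside the lane behind the tile's cradle, on one side or the other (its centre 72 to 92 mm off the cradle's x axis); bystander. Origin at the centre of its foot.
- dish: Loose low terracotta bowl, 80 mm across, 30 mm high, on the other side of that lane; bystander. Origin at the centre of its foot.
- glaze_jar: Loose closed jar, 72 mm across, 70 mm high, at the right end of the row of cradles and mat; bystander. Origin at the centre of its foot.
- cup: Loose blue cup, 72 mm across, 60 mm high, at the left end of the row; bystander. Origin at the centre of its foot.
There are look-alikes about, which are no part of the job. What is shaped like the lifter but purple or red is not meant. What is shaped like the tile but turquoise is not meant.

How it is judged:
On the way, in this order (a step that is already met when the one before it is completed fails the run):
1. the lifter, under the tile, has tipped it up steeply (more than 60 deg from lying level) (angle between tile's own z axis and vertical between 1.05 and 1.6 rad and contact force between lifter and tile above 0.05 N), for 0.05 s.
2. the tile lies turned over on the far slope of its cradle (angle between tile's own z axis and vertical above 2.25 rad and x of tile in the frame of cradle above 0.02 m and linear speed of tile below 0.1 m/s), for 0.2 s.
At the end, for the whole second after the job is handed in: The tile rests smooth face up on the far slope of its own cradle (129 to 147 deg turned, centre 20 to 70 mm past the valley, within 30 mm of mid-width, square within 0.15 rad); the lifter lies flat, at rest and grip up on the mat, blade centre within 40 mm of the mat's centre (angle between tile's own z axis and vertical between 2.25 and 2.57 rad and x of tile in the frame of cradle between 0.02 and 0.07 m and y of tile in the frame of cradle between -0.03 and 0.03 m and angle between the y axis of tile and the y axis of cradle, either way round below 0.15 rad and linear speed of each of tile, lifter below 0.02 m/s and horizontal distance between lifter_mid and mat below 0.04 m and angle between lifter's own z axis and vertical below 0.08 rad and height (world z) of lifter between 0.003 and 0.009 m); the robot touches nothing.
It fails at once if the gripper or the arm touches a tile (contact force between any of the fingers, the arm and tile above 0.3 N or contact force between any of the fingers, the arm and other_tile above 0.3 N).
It fails at once if the other tile is disturbed (15 mm) (distance of other_tile from where it was at the start of the episode above 0.015 m).
It fails at once if a bystander is shifted by 20 mm or tipped (distance of any of beaker, dish, glaze_jar, cup from where it was at the start of the episode above 0.02 m or angle between any of beaker, dish, glaze_jar, cup's own z axis and vertical above 0.3 rad).
It also fails if it takes over 59 s, if anything falls off the work surface, if the arm or the gripper's body presses on something with over 40 N, if the wrist force passes 120 N, or if a joint passes its speed limit or range.

## Robot

A 6-joint arm with a two-finger parallel gripper is mounted at the origin on the work surface. World frame = base frame: x ahead of the robot, y to its left, z up, the work surface at z = 0. Lengths are in m, angles in rad, forces in N, time in s.
With the tool pointing down it reaches from about 0.425 to 1.125 m from the base axis. Payload 14.9 kg.
Tool frame: the origin (TCP) lies between the finger pads; the fingertips stand 19 mm ahead of it and the grasp point (between the pads) is the TCP; z points along the fingers, y is the line along which they close (so a half turn about z gives the same grasp; the last joint's range is limited). The gripper opens to 91 mm and grips with 3 to 60 N. Pads are 32 mm wide; open, the fingers measure 118 mm over their backs; the gripper's body (76 mm by 178 mm) begins 60 mm behind the grasp point.
Start: joints at [1.206, 0.379, 1.734, -0, 1.028, -0.033], TCP at [0.228, 0.662, 0.211] pointing down, gripper open.
Joint ranges: [-2.77, 2.77], [-0.74, 2.19], [0, 2.66], [-1.06, 4.2], [0.31, 2.87], [-3.08, 3.08]. Speed limits (rad/s): [1.89, 1.89, 2.39, 3.14, 3.14, 3.14].

## Interface

Orientations are given as a 3x3 rotation matrix whose columns are the frame's x, y, z axes.
In Python, from rig import r, cams, order gives the robot as it stands.
- The arm moves only by the shell command python3 -m inch 'ROWS' [FORCE]. ROWS is JSON, a list of rows, each a list of 3 entries, a list of its own where there are three numbers: the gripper's target within -1 to 1 (fully open at 1, half-way at 0, shut at -1), then the shift along the world's x, y, z in units of 40 mm (1.0 is 40 mm), then the turn about the world's z in units of 5 degrees (1.0 is 5 degrees). In form: [[claw, [tx, ty, tz], yaw], ...]. A call has 1 to 5 rows; each row is the pose to reach, as a shift and turn from the pose commanded when the call began; what a row does not reach only later rows make up. A row lasts 1/8 s, in which the tool goes at most 62.5 mm and 10.7 degrees, less where a joint would pass 70% of its speed; a pose out of reach is approached as far as the arm can. A call with a gripper value outside its range is refused whole. The fingers move at their own pace and stop on an object; FORCE is the grip in N (left out, the last holds). Time passes only in rows, so rows that repeat a pose let the fingers close. It gives the time, the measured TCP pose, the force, the opening and the grip force at its end, in the units of the state.
- r.state(): the state, without advancing time (a new reading comes with each control period).
- cams.capture(name): name is "side" or "top" or "wrist"; returns a dict with "color" (384x512x3 uint8, red, green, blue), "fx", "fy", "cx", "cy" (pixels), "world_from_camera" (4x4, takes a point from camera to world coordinates); the wrist camera has in their place "hand_eye" (4x4, takes a point from camera to tool coordinates, whose origin is the TCP and whose axes are the flange's). Camera axes: x right, y down, z forward; pixel columns grow to the right and rows downward; lengths in m; the calibration is good to about 2 mm. A picture is of the moment at which its call begins: read the wrist's pose just before it. There is no depth.
- order.hand_in(): hands the job in; it is judged then, once.
The state is a dict: "time": time; "joint_positions": joint angles; "joint_velocities": joint speeds; "joint_efforts": joint torques, N m; "tcp_pos": TCP position; "ee_rot": TCP orientation; "ft_force": force on the tool from outside, world axes, zero at the start; "torque": the same for the moment, N m; "finger_gap": opening from 0.0 (shut) to 1.0 (fully open); "gripper_force": force on a finger pad.
Only numpy, scipy, OpenCV 4.12 (cv2) and the standard library are available. Lean on these libraries where they do the work, as an engineer would, in place of code of your own. Each camera call takes 0.05 s, during which the arm holds its last target. There are 200 camera calls.

## Working session

There is one attempt and no reset: what is moved stays moved. The work goes in short steps, Python scripts to look and compute and a shell command to move; the robot and the scene stay as the last step left them, time stands still between calls to the robot, and variables do not carry over. Pictures are saved under pics/ and viewed, at most 10 in all, crops included, and the job is handed in when it is done.

```bash
mkdir -p pics; ls; python3 - <<'E'
from rig import r,cams,order
import cv2,numpy as np
for n in("top","side"):
    c=cams.capture(n); cv2.imwrite(f"pics/{n}0.png",c["color"][:,:,::-1])
    print(n,c["fx"],c["fy"],c["cx"],c["cy"],np.round(c["world_from_camera"],3).tolist())
print(r.state())
E
```

```text
pics
top 395.8406411838181 395.8406411838181 259.4419010577589 188.11162277352346 [[-0.001, -0.992, 0.13, 0.399], [-1.0, 0.0, -0.01, 0.011], [0.01, -0.13, -0.991, 1.314], [0.0, 0.0, 0.0, 1.0]]
side 358.58202544733405 358.58202544733405 253.38448805273956 189.98762832888397 [[0.696, -0.51, 0.506, 0.028], [-0.718, -0.512, 0.472, -0.519], [0.018, -0.692, -0.722, 0.887], [0.0, 0.0, 0.0, 1.0]]
{'time': 0.1, 'joint_positions': array([ 1.20570492e+00,  3.79360772e-01,  1.73471213e+00, -1.05535414e-05,
        1.02850047e+00, -3.33176924e-02]), 'joint_velocities': array([ 0.00030057,  0.00178282, -0.00238081, -0.00166271, -0.00035656,
        0.00028061]), 'joint_efforts': array([ 9.30203096e-04, -7.65044761e+01, -4.35289907e+01,  6.52760896e-02,
        3.98482138e-02, -6.59902162e-05]), 'tcp_pos': array([0.22789745, 0.66148906, 0.21055567]), 'ee_rot': array([[-9.45467868e-01,  3.25715204e-01, -3.41707329e-04],
       [ 3.25715383e-01,  9.45467421e-01, -9.19308933e-04],
       [ 2.36402503e-05, -9.80476391e-04, -9.99999519e-01]]), 'ft_force': array([-0.55446174,  0.47493302,  0.39731392]), 'torque': array([-0.01011617,  0.02021307, -0.00516271]), 'gripper_force': 0.0, 'finger_gap': 1.001450030753348}
```

View pics/top0.png

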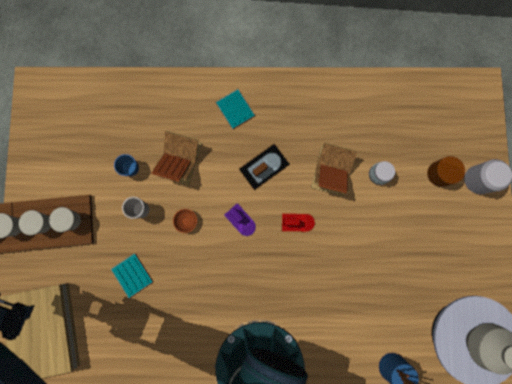

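View pics/side0.png

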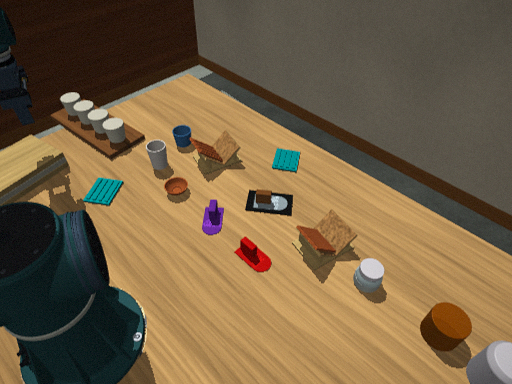

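The tile to turn is in the left cradle: ribbed, around top px (176,165). The beaker is at (134,208), the dish at (186,221), and the lifter sits on the mat at (264,167). I'll zoom in.

```bash
python3 - <<'E'
import cv2
a=cv2.imread("pics/top0.png")[115:240,110:300]; cv2.imwrite("pics/z1.png",cv2.resize(a,None,fx=4,fy=4,interpolation=cv2.INTER_CUBIC))
a=cv2.imread("pics/side0.png")[110:220,140:300]; cv2.imwrite("pics/z2.png",cv2.resize(a,None,fx=5,fy=5,interpolation=cv2.INTER_CUBIC))
E
```

```text
(no output)
```

View pics/z1.png

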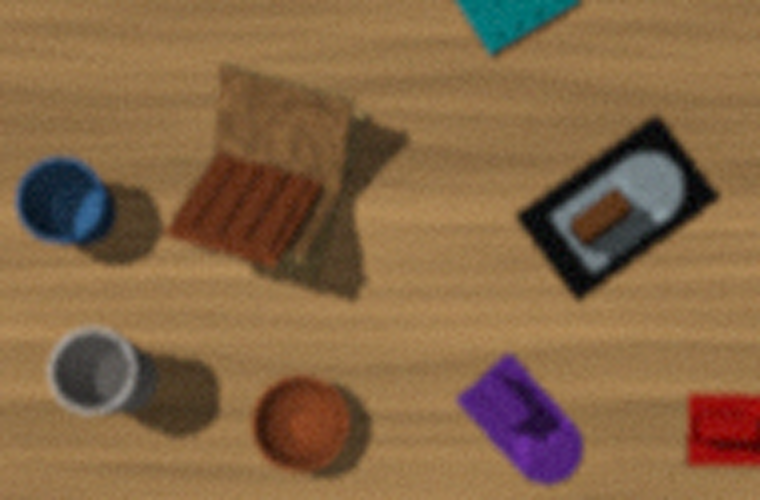

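View pics/z2.png

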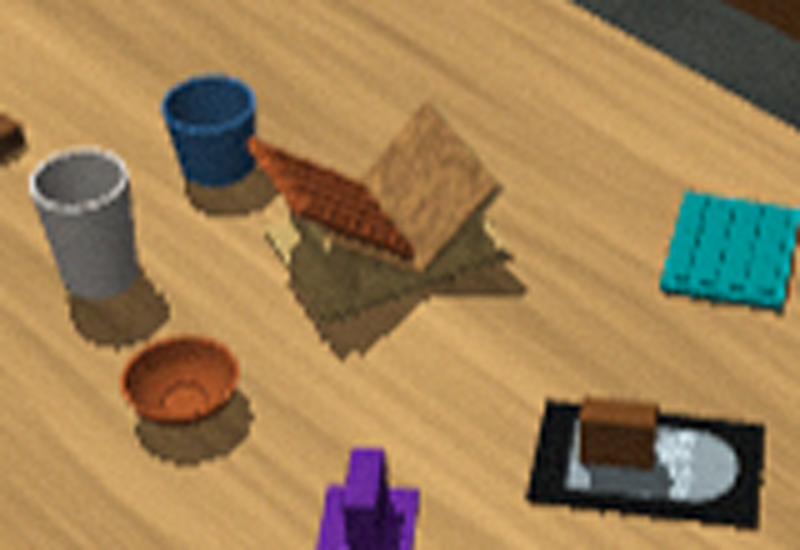

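```bash
cat > h.py <<'E'
import numpy as np,cv2
from rig import r,cams,order
def ray(c,u,v,z,T=None):
    T=np.array(c["world_from_camera"] if T is None else T)
    d=T[:3,:3]@[(u-c["cx"])/c["fx"],(v-c["cy"])/c["fy"],1]; o=T[:3,3]
    return o+d*(z-o[2])/d[2]
E
python3 - <<'E'
from h import *
np.set_printoptions(precision=4,suppress=True)
c=cams.capture("top"); im=c["color"]
z=lambda u,v:(110+(u+.5)/4-.5,115+(v+.5)/4-.5)
P=lambda u,v,h:ray(c,*z(u,v),h)[:2]
a,b=P(168,232,.098),P(275,265,.098); e,f=P(220,155,.026),P(325,182,.026); g,h=P(220,65,.075),P(353,98,.075)
for n,p,q in(("raised",a,b),("low",e,f),("slopetop",g,h)):
    d=p-q; print(n,(p+q)/2,np.hypot(*d),"yaxis deg",np.degrees(np.arctan2(d[1],d[0]))-90)
def mask(m,box):
    k=np.zeros(m.shape,np.uint8); x0,y0,x1,y1=box; k[y0:y1,x0:x1]=m[y0:y1,x0:x1]; 
    return max(cv2.findContours(k,0,1)[0],key=cv2.contourArea)
hsv=cv2.cvtColor(im,cv2.COLOR_RGB2HSV)
k=mask((hsv[...,2]<40)*1,(235,140,295,195)); 
h=cv2.convexHull(k)[:,0]; w=np.array([ray(c,*p,.006)[:2] for p in h],np.float32); R=cv2.minAreaRect(w); print("mat",R)
bb=cv2.boxPoints(R); print(bb)
g=mask(((hsv[...,0]<15)&(hsv[...,1]>110)&(hsv[...,2]>50))*1,(248,158,272,180))[:,0]
w=np.array([ray(c,*p,.0535)[:2] for p in g],np.float32); print("grip",cv2.minAreaRect(w))
s=mask(((hsv[...,1]<70)&(hsv[...,2]>90))*1,(240,145,290,190))[:,0]
w=np.array([ray(c,*p,.0085)[:2] for p in s],np.float32); print("blade",cv2.minAreaRect(w))
for n,u,v,hh in(("beaker",93,371,.09),("dish",302,425,.03),("cup",64,202,.06)): print(n,P(u,v,hh))
E
```

```text
raised [0.594  0.2923] 0.08753324803117202 yaxis deg -17.21615538685829
low [0.6726 0.2688] 0.09022135932028001 yaxis deg -14.581414496262681
slopetop [0.7333 0.2496] 0.11049818554915569 yaxis deg -14.164229530983462
mat ((0.6445719003677368, -0.017258018255233765), (0.08303182572126389, 0.14347556233406067), 36.262718200683594)
[[ 0.5687  0.016 ]
 [ 0.6535 -0.0997]
 [ 0.7205 -0.0505]
 [ 0.6356  0.0651]]
grip ((0.6277466416358948, -0.0024661701172590256), (0.020841287449002266, 0.04689447581768036), 34.0389518737793)
blade ((0.6451655030250549, -0.022223614156246185), (0.059987809509038925, 0.10945340245962143), 36.523170471191406)
beaker [0.4995 0.3903]
dish [0.4606 0.2388]
cup [0.6379 0.4283]
```

The tile edge, valley, mat and lifter readings agree with the given sizes. Cradle yaw is about -16°, the valley about (.672,.268), and the lifter grip about (.629,-.002) with yaw about -53.5°. Next I move above the lifter.

```bash
python3 -m inch '[[0.2,[10,-16.6,-1],-6.9],[0.2,[10,-16.6,-1],-6.9],[0.2,[10,-16.6,-1],-6.9],[0.2,[10,-16.6,-1],-6.9],[0.2,[10,-16.6,-1],-6.9]]' 30; python3 -c "
from h import *
s=r.state();print(s['tcp_pos'],np.degrees(np.arctan2(s['ee_rot'][1,1],s['ee_rot'][0,1])))"
```

```text
time: 0.78
tcp_pos: [0.3897, 0.3927, 0.195]
ee_rot: [[-0.594, 0.804, 0.0], [0.804, 0.594, 0.0], [-0.0, 0.0, -1.0]]
ft_force: [1.0, 0.3, -0.5]
finger_gap: 0.603
gripper_force: 0.0
[0.3897103  0.39271712 0.19496215] 36.46700746298641
```

```bash
python3 -m inch '[[0.2,[6,-9.85,-0.5],0],[0.2,[6,-9.85,-0.5],0],[0.2,[6,-9.85,-0.5],0],[0.2,[6,-9.85,-0.5],0],[0.2,[6,-9.85,-0.5],0]]'; python3 -m inch '[[0.2,[2,-3.5,-0.5],0],[0.2,[2,-3.5,-0.5],0],[0.2,[2,-3.5,-0.5],0]]'
```

```text
time: 1.4
tcp_pos: [0.5522, 0.1259, 0.1815]
ee_rot: [[-0.595, 0.804, 0.0], [0.804, 0.595, 0.0], [-0.0, 0.0, -1.0]]
ft_force: [0.5, 0.7, 0.1]
finger_gap: 0.599
gripper_force: 0.0
time: 1.78
tcp_pos: [0.6323, -0.0147, 0.1609]
ee_rot: [[-0.593, 0.805, -0.0], [0.805, 0.593, -0.0], [0.0, -0.0, -1.0]]
ft_force: [-0.3, 0.5, 0.1]
finger_gap: 0.597
gripper_force: 0.0
```

```bash
python3 -m inch '[[0.2,[-0.08,0.31,-0.5],0],[0.2,[-0.08,0.31,-0.5],0],[0.2,[-0.08,0.31,-0.5],0]]'; python3 - <<'E'
from h import *
np.set_printoptions(precision=4,suppress=True)
s=r.state();c=cams.capture("wrist");cv2.imwrite("pics/w1.png",c["color"][:,:,::-1])
M=np.eye(4);M[:3,:3]=s["ee_rot"];M[:3,3]=s["tcp_pos"];print(M[:3,3]); H=np.array(c["hand_eye"]);print(H,c["fx"],c["cx"],c["cy"])
E
```

```text
time: 2.15
tcp_pos: [0.628, 0.001, 0.1417]
ee_rot: [[-0.596, 0.803, -0.0], [0.803, 0.596, -0.0], [0.0, -0.0, -1.0]]
ft_force: [0.7, 0.7, 0.6]
finger_gap: 0.597
gripper_force: 0.0
[0.628  0.001  0.1417]
[[ 0.001  -0.9636 -0.2674  0.0743]
 [ 1.      0.0008  0.0008 -0.0003]
 [-0.0006 -0.2674  0.9636 -0.1741]
 [ 0.      0.      0.      1.    ]] 309.64169791061903 252.53595097218874 186.79768399679438
```

View pics/w1.png

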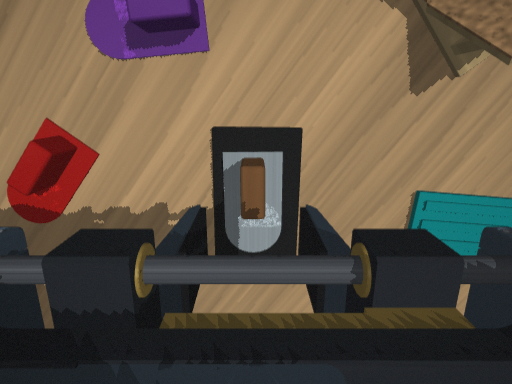

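The wrist view shows the lifter aligned with the fingers and the grip at px (241–265, 157–219), centred between them. I'll check the position along the blade, then descend.

```bash
python3 - <<'E'
from h import *
np.set_printoptions(precision=4,suppress=True)
s=r.state();c=cams.capture("wrist")
M=np.eye(4);M[:3,:3]=s["ee_rot"];M[:3,3]=s["tcp_pos"];T=M@np.array(c["hand_eye"])
for u,v,z in((241,157,.0535),(265,157,.0535),(240,219,.0535),(265,219,.0535),(253,252,.0085),(224,152,.0085),(283,152,.0085),(214,128,.006),(300,128,.006)):
    p=ray(c,u,v,z,T); print(u,v,p, s["ee_rot"].T@(p-s["tcp_pos"]))
E
```

```text
241 157 [0.6036 0.0175 0.0535] [ 0.028  -0.01    0.0885]
265 157 [0.6201 0.0298 0.0535] [0.028  0.0106 0.0885]
240 219 [ 0.6363 -0.029   0.0535] [-0.0288 -0.0114  0.0885]
265 219 [ 0.6545 -0.0155  0.0535] [-0.0288  0.0113  0.0885]
253 252 [ 0.6795 -0.0671  0.0085] [-0.0851  0.0006  0.1336]
224 152 [0.5904 0.0041 0.0085] [ 0.0251 -0.0286  0.1335]
283 152 [0.6378 0.0393 0.0085] [0.0251 0.0304 0.1335]
214 128 [0.5688 0.0172 0.006 ] [ 0.0485 -0.0381  0.136 ]
300 128 [0.637  0.0679 0.006 ] [0.0486 0.0468 0.136 ]
```

```bash
python3 -m inch '[[0.2,[0.08,-0.1,-1.5],0],[0.2,[0.08,-0.1,-2.5],0],[0.2,[0.08,-0.1,-2.7],0],[0.2,[0.08,-0.1,-2.7],0]]'; python3 -m inch '[[-1,[0,0,0],0],[-1,[0,0,0],0],[-1,[0,0,0],0],[-1,[0,0,0],0],[-1,[0,0,0],0]]' 35
```

```text
time: 2.75
tcp_pos: [0.632, -0.0036, 0.0344]
ee_rot: [[-0.595, 0.804, 0.001], [0.804, 0.595, -0.0], [-0.0, 0.0, -1.0]]
ft_force: [0.0, -0.2, 1.4]
finger_gap: 0.597
gripper_force: 0.0
time: 3.38
tcp_pos: [0.6317, -0.0037, 0.034]
ee_rot: [[-0.595, 0.804, 0.0], [0.804, 0.595, 0.0], [-0.0, 0.0, -1.0]]
ft_force: [-2.5, 0.2, 6.3]
finger_gap: 0.235
gripper_force: 35.0
```

```bash
python3 -m inch '[[-1,[0,0,0.5],0],[-1,[0,0,2],0],[-1,[0,0,3.5],0],[-1,[0,0,4],0],[-1,[0,0,4],0]]'; python3 -c "
from h import *
c=cams.capture('wrist');cv2.imwrite('pics/w2.png',c['color'][:,:,::-1])"
```

```text
time: 4.0
tcp_pos: [0.632, -0.0038, 0.1951]
ee_rot: [[-0.595, 0.804, 0.003], [0.804, 0.595, -0.0], [-0.002, 0.002, -1.0]]
ft_force: [0.0, -0.3, -1.6]
finger_gap: 0.241
gripper_force: 35.0
```

View pics/w2.png

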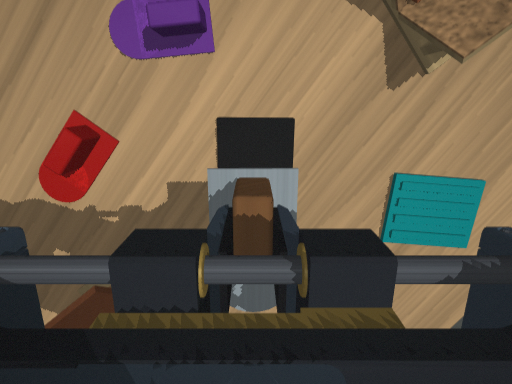

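The lifter is held square: its back edge at v=169 puts its origin within 1 mm of the TCP, and the blade underside is 28 mm below the TCP. Next I go to the lane, high up.

```bash
python3 -m inch '[[-1,[-0.8,1.6,0],1.5],[-1,[-1.6,3.2,0],3],[-1,[-2.4,4.8,0],4.5],[-1,[-3.2,6.4,0],6],[-1,[-3.95,8.05,0],7.5]]'; python3 -m inch '[[-1,[0,0,0],0],[-1,[0,0,0],0]]';  python3 - <<'E'
from h import *
s=r.state();c=cams.capture("wrist")
cv2.imwrite('pics/w3.png',c['color'][:,:,::-1])
c=cams.capture("top")
cv2.imwrite('pics/t3.png',cv2.resize(c['color'][110:260,90:260,::-1],None,fx=4,fy=4,interpolation=cv2.INTER_CUBIC)); print(s)
E
```

```text
time: 4.68
tcp_pos: [0.4909, 0.2775, 0.1913]
ee_rot: [[-0.962, 0.272, -0.003], [0.272, 0.962, -0.002], [0.002, -0.002, -1.0]]
ft_force: [0.0, -0.1, -0.8]
finger_gap: 0.242
gripper_force: 35.0
time: 4.92
tcp_pos: [0.4923, 0.276, 0.1918]
ee_rot: [[-0.961, 0.276, -0.002], [0.276, 0.961, -0.001], [0.002, -0.002, -1.0]]
ft_force: [-0.9, 0.1, -2.7]
finger_gap: 0.239
gripper_force: 35.0
{'time': 4.925, 'joint_positions': array([ 4.69762509e-01,  1.93950964e-01,  2.01977518e+00, -1.62319888e-04,
        9.30620210e-01, -8.21506994e-01]), 'joint_velocities': array([-0.02856658, -0.00806934, -0.00625538, -0.00011526,  0.00239169,
        0.00136272]), 'joint_efforts': array([ 2.55295448e+00, -5.83192527e+01, -4.08554971e+01,  7.58506777e-02,
        7.10557471e-02, -1.25542111e-02]), 'tcp_pos': array([0.4923005 , 0.27601573, 0.19181363]), 'ee_rot': array([[-0.96121058,  0.27580514, -0.00239647],
       [ 0.27580881,  0.96121155, -0.0013626 ],
       [ 0.0019277 , -0.00197071, -0.9999962 ]]), 'ft_force': array([-0.87972122,  0.1196612 , -2.67195723]), 'torque': array([-0.000289  , -0.00252184,  0.0069443 ]), 'gripper_force': 34.99226689338684, 'finger_gap': 0.23856946914254232}
```

View pics/w3.png

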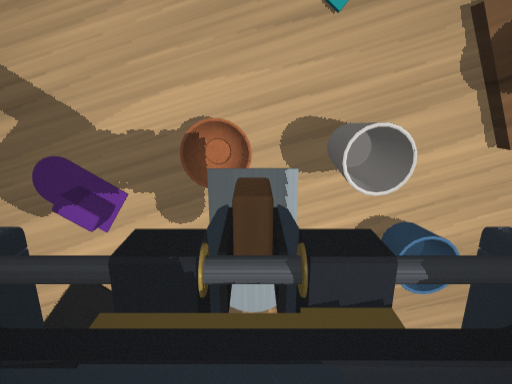

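The wrist view shows the beaker rim centred at (379,158), the dish at (216,152), and the blade between them. I'll work out the clearance.

```bash
python3 - <<'E'
from h import *
np.set_printoptions(precision=4,suppress=True)
s=r.state();c=cams.capture("wrist")
M=np.eye(4);M[:3,:3]=s["ee_rot"];M[:3,3]=s["tcp_pos"];T=M@np.array(c["hand_eye"])
V=np.array([.672,.268]);a=np.radians(-16);X=np.array([np.cos(a),np.sin(a)]);Y=np.array([-X[1],X[0]])
for n,u,v,z in(("beaker",379,158,.09),("bl",336,152,.09),("br",416,155,.09),("dish",216,152,.03),("tcp",0,0,0)):
    p=ray(c,u,v,z,T)[:2] if u else s["tcp_pos"][:2]
    print(n,p,"cradle",X@(p-V),Y@(p-V))
E
```

```text
beaker [0.5004 0.3913] cradle -0.19891034409752917 0.07122389688745985
bl [0.4843 0.3551] cradle -0.2043964200574536 0.03199524689098201
br [0.5069 0.4238] cradle -0.20161854427964163 0.10425809188165541
dish [0.4617 0.2419] cradle -0.19492749669757017 -0.08303909495839117
tcp [0.4931 0.2754] cradle -0.17397550407031945 -0.04222539573305859
```

```bash
python3 -m inch '[[-1,[-0.48,1.05,0],0],[-1,[-0.48,1.05,-0.7],0],[-1,[-0.48,1.05,-1.5],0],[-1,[-0.48,1.05,-2.2],0],[-1,[-0.48,1.05,-2.2],0]]'; python3 -m inch '[[-1,[0,0,0],0],[-1,[0,0,0],0]]';  python3 - <<'E'
from h import *
s=r.state()
c=cams.capture("side")
cv2.imwrite('pics/s4.png',cv2.resize(c['color'][100:230,120:280,::-1],None,fx=4.5,fy=4.5,interpolation=cv2.INTER_CUBIC)); print(s["tcp_pos"])
E
```

```text
time: 5.7
tcp_pos: [0.4732, 0.3169, 0.1037]
ee_rot: [[-0.961, 0.277, -0.003], [0.277, 0.961, -0.002], [0.003, -0.003, -1.0]]
ft_force: [-0.5, -1.0, -0.9]
finger_gap: 0.239
gripper_force: 35.0
time: 5.95
tcp_pos: [0.4748, 0.3186, 0.1068]
ee_rot: [[-0.961, 0.276, 0.002], [0.276, 0.961, 0.001], [-0.001, 0.001, -1.0]]
ft_force: [-0.1, 0.1, -1.7]
finger_gap: 0.24
gripper_force: 35.0
[0.47476132 0.31862998 0.10678448]
```

View pics/s4.png

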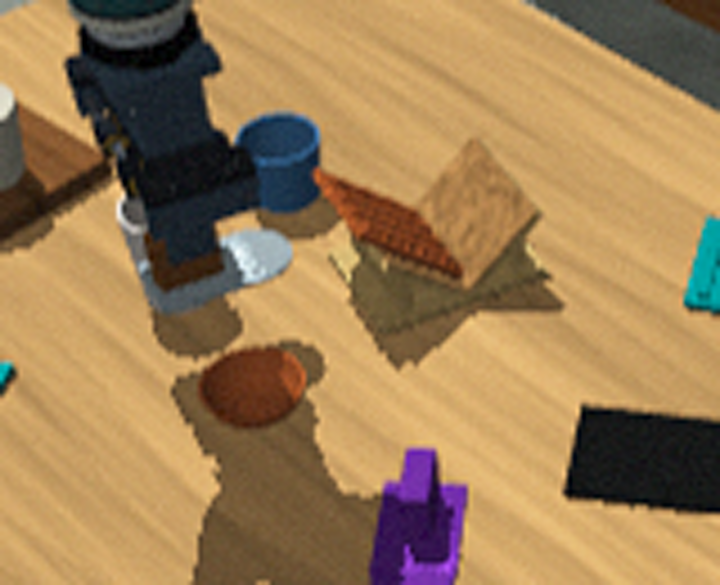

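The blade (tip at zoom px (292,250)) is level in the lane, short of the raised edge (upper corner at (315,172)). I'll check both heights by ray crossing.

```bash
python3 - <<'E'
from h import *
np.set_printoptions(precision=4,suppress=True)
ct=cams.capture("top");c=cams.capture("side")
z=lambda u,v:(120+(u+.5)/4.5-.5,100+(v+.5)/4.5-.5)
zt=lambda u,v:(110+(u+.5)/4-.5,115+(v+.5)/4-.5)
V=np.array([.672,.268]);a=np.radians(-16);X=np.array([np.cos(a),np.sin(a)]);Y=np.array([-X[1],X[0]])
for h in(.075,.08,.085):
    p=ray(c,*z(292,250),h)[:2]-V; print("tip",h,X@p,Y@p)
for h in(.086,.092,.098,.104):
    p=ray(c,*z(314,172),h)[:2]-V;q=ray(ct,*zt(168,232),h)[:2]-V; print("corner",h,X@p,Y@p,"top",X@q,Y@q)
print(r.state()["tcp_pos"])
E
```

```text
tip 0.075 -0.1272670382563644 -0.008368669053833579
tip 0.08 -0.1289607734603163 -0.01406732014434486
tip 0.085 -0.13065450866426823 -0.01976597123485615
corner 0.086 -0.07959343911453483 0.058811670134787025 top -0.07962083485194635 0.04923265062834066
corner 0.092 -0.0820109220084096 0.05137618086267786 top -0.08016877312593934 0.04741827233049781
corner 0.098 -0.08442840490228448 0.043940691590568556 top -0.0807167113999322 0.04560389403265487
corner 0.104 -0.08684588779615934 0.036505202318459246 top -0.08126464967392517 0.04378951573481196
[0.4743 0.3187 0.1063]
```

The heights agree: raised corner at about 97 mm, y about +45 mm. Now I slide the blade under the edge.

```bash
python3 -m inch '[[-1,[0,0,-0.06],0],[-1,[0.4,-0.12,-0.06],0],[-1,[0.8,-0.23,-0.06],0],[-1,[1.2,-0.34,-0.06],0],[-1,[1.27,-0.37,-0.06],0]]'; python3 -m inch '[[-1,[0,0,0],0],[-1,[0,0,0],0]]'
```

```text
time: 6.72
tcp_pos: [0.5261, 0.3032, 0.103]
ee_rot: [[-0.961, 0.277, 0.0], [0.277, 0.961, 0.0], [-0.0, 0.0, -1.0]]
ft_force: [-0.6, -0.9, -2.0]
finger_gap: 0.235
gripper_force: 35.0
time: 6.98
tcp_pos: [0.5243, 0.3037, 0.103]
ee_rot: [[-0.961, 0.276, -0.0], [0.276, 0.961, -0.0], [0.0, -0.0, -1.0]]
ft_force: [0.3, 1.1, -1.3]
finger_gap: 0.24
gripper_force: 35.0
```

```bash
python3 -m inch '[[-1,[0,0,0.15],0],[-1,[0.05,-0.01,0.3],0],[-1,[0.22,-0.06,0.4],0],[-1,[0.38,-0.11,0.5],0],[-1,[0.55,-0.16,0.63],0]]'; python3 -m inch '[[-1,[0,0,0],0],[-1,[0,0,0],0]]';  python3 - <<'E'
from h import *
c=cams.capture("side")
cv2.imwrite('pics/s5.png',cv2.resize(c['color'][100:230,120:280,::-1],None,fx=4.5,fy=4.5,interpolation=cv2.INTER_CUBIC))
E
```

```text
time: 7.6
tcp_pos: [0.5472, 0.2971, 0.1285]
ee_rot: [[-0.961, 0.276, -0.0], [0.276, 0.961, -0.0], [0.0, -0.0, -1.0]]
ft_force: [-0.2, 1.0, -2.3]
finger_gap: 0.235
gripper_force: 35.0
time: 7.85
tcp_pos: [0.5466, 0.2971, 0.1281]
ee_rot: [[-0.961, 0.276, -0.0], [0.276, 0.961, -0.0], [0.0, -0.0, -1.0]]
ft_force: [-0.6, 0.3, -2.0]
finger_gap: 0.239
gripper_force: 35.0
```

View pics/s5.png

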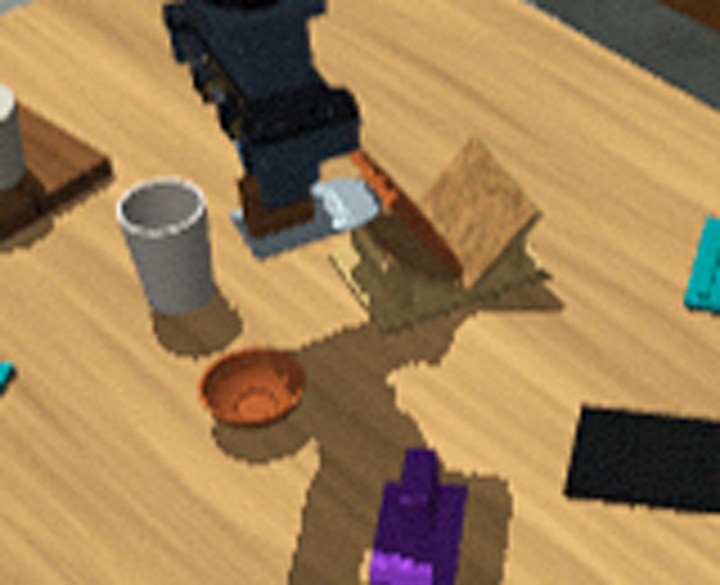

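The tile is up at about 60° on the blade tip (zoom px (380,205)), and its lower edge is still in the valley. I'll continue along the arc.

```bash
python3 -m inch '[[-1,[0.19,-0.055,0.1],0],[-1,[0.38,-0.11,0.18],0],[-1,[0.58,-0.165,0.25],0],[-1,[0.79,-0.23,0.3],0],[-1,[0.98,-0.28,0.33],0]]'; python3 -m inch '[[-1,[0.1,-0.03,0],0],[-1,[0.2,-0.06,0],0],[-1,[0.3,-0.08,0],0],[-1,[0.4,-0.11,0],0],[-1,[0.4,-0.11,0],0]]';  python3 -m inch '[[-1,[0,0,0],0],[-1,[0,0,0],0]]'; python3 - <<'E'
from h import *
np.set_printoptions(precision=4,suppress=True)
c=cams.capture("side"); cv2.imwrite('pics/s6.png',c['color'][:,:,::-1])
hsv=cv2.cvtColor(c["color"],cv2.COLOR_RGB2HSV)
m=((hsv[...,0]<12)&(hsv[...,1]>130)&(hsv[...,2]>60)).astype(np.uint8); m[:110]=0;m[175:]=0;m[:,:190]=0;m[:,250:]=0
k=max(cv2.findContours(m,0,1)[0],key=cv2.contourArea); print(cv2.contourArea(k),cv2.minAreaRect(k),cv2.approxPolyDP(k,2,True)[:,0].tolist())
E
```

```text
time: 8.52
tcp_pos: [0.5866, 0.2858, 0.1416]
ee_rot: [[-0.961, 0.276, 0.0], [0.276, 0.961, 0.0], [-0.0, 0.0, -1.0]]
ft_force: [-0.2, -0.5, -0.6]
finger_gap: 0.238
gripper_force: 35.0
time: 9.15
tcp_pos: [0.6022, 0.2816, 0.1415]
ee_rot: [[-0.961, 0.276, 0.0], [0.276, 0.961, 0.0], [-0.0, 0.0, -1.0]]
ft_force: [0.1, 0.2, -2.1]
finger_gap: 0.238
gripper_force: 35.0
time: 9.4
tcp_pos: [0.6018, 0.2817, 0.1415]
ee_rot: [[-0.961, 0.276, -0.0], [0.276, 0.961, -0.0], [0.0, -0.0, -1.0]]
ft_force: [-0.2, -0.1, -2.1]
finger_gap: 0.236
gripper_force: 35.0
475.5 ((224.15573120117188, 143.21310424804688), (18.181236267089844, 32.64940643310547), 39.80556869506836) [[229, 126], [221, 133], [220, 139], [210, 146], [220, 161], [239, 139]]
```

```bash
python3 -m inch '[[-1,[-0.4,0.11,0.5],0],[-1,[-0.9,0.26,1],0],[-1,[-1.5,0.43,1.4],0],[-1,[-2,0.58,1.5],0],[-1,[-2,0.58,1.5],0]]'; python3 - <<'E'
from h import *
np.set_printoptions(precision=4,suppress=True)
c=cams.capture("side"); cv2.imwrite('pics/s7.png',c['color'][:,:,::-1])
hsv=cv2.cvtColor(c["color"],cv2.COLOR_RGB2HSV)
m=((hsv[...,0]<12)&(hsv[...,1]>130)&(hsv[...,2]>60)).astype(np.uint8); m[:110]=0;m[175:]=0;m[:,:195]=0;m[:,250:]=0
k=max(cv2.findContours(m,0,1)[0],key=cv2.contourArea); q=cv2.approxPolyDP(k,3,True)[:,0]; print(cv2.contourArea(k),q.tolist())
V=np.array([.672,.268]);a=np.radians(-16);X=np.array([np.cos(a),np.sin(a)]);Y=np.array([-X[1],X[0]])
for p in q:
    for h in(.035,.1):
        w=ray(c,*p,h)[:2]-V; print(p,h,X@w,Y@w)
E
```

```text
time: 10.07
tcp_pos: [0.5208, 0.3052, 0.2014]
ee_rot: [[-0.962, 0.275, -0.0], [0.275, 0.962, -0.0], [0.0, -0.0, -1.0]]
ft_force: [-0.0, -0.6, -1.7]
finger_gap: 0.241
gripper_force: 35.0
481.0 [[229, 126], [210, 147], [220, 160], [239, 139]]
[229 126] 0.035 0.10754549197706945 0.117245057094166
[229 126] 0.1 0.06864725644475439 0.03705768508409589
[210 147] 0.035 -0.013582664833372844 0.03512568710704549
[210 147] 0.1 -0.04324027940145246 -0.038796965024059375
[220 160] 0.035 -0.013161656601455806 -0.047726355141028125
[220 160] 0.1 -0.042851389032106876 -0.1153283933150874
[239 139] 0.035 0.10322914440446188 0.02566149874241702
[239 139] 0.1 0.06466019425812673 -0.047539149688519786
```

The tile lies square on the far slope: centre about 30 mm past the valley, y about -6 mm. Now I return the lifter.

```bash
python3 -m inch '[[-1,[0.55,-1.5,0],-1.5],[-1,[1.1,-3,0],-3],[-1,[1.65,-4.5,0],-4.5],[-1,[2.2,-6,0],-6],[-1,[2.77,-7.72,0],-7.5]]'; python3 -m inch '[[-1,[0,0,0],0],[-1,[0,0,0],0]]'
```

```text
time: 10.75
tcp_pos: [0.6286, 0.0083, 0.2008]
ee_rot: [[-0.591, 0.807, -0.0], [0.807, 0.591, -0.0], [0.0, -0.0, -1.0]]
ft_force: [1.3, -0.1, -1.3]
finger_gap: 0.238
gripper_force: 35.0
time: 11.0
tcp_pos: [0.6277, 0.0105, 0.2007]
ee_rot: [[-0.594, 0.804, -0.001], [0.804, 0.594, 0.0], [0.001, -0.001, -1.0]]
ft_force: [-0.5, 0.1, -0.6]
finger_gap: 0.237
gripper_force: 35.0
```

```bash
python3 -m inch '[[-1,[0.1,-0.35,0],0],[-1,[0.1,-0.35,-1.5],0],[-1,[0.1,-0.35,-2.8],0],[-1,[0.1,-0.35,-3.7],0],[-1,[0.1,-0.35,-4],0]]'; python3 -m inch '[[-1,[0,0,-0.06],0],[-1,[0,0,-0.12],0],[-1,[0,0,-0.16],0],[-1,[0,0,-0.16],0]]'
```

```text
time: 11.62
tcp_pos: [0.6306, -0.0028, 0.0395]
ee_rot: [[-0.596, 0.803, -0.003], [0.803, 0.596, 0.0], [0.002, -0.002, -1.0]]
ft_force: [0.8, -0.6, -1.5]
finger_gap: 0.243
gripper_force: 35.0
time: 12.12
tcp_pos: [0.6321, -0.0032, 0.0357]
ee_rot: [[-0.595, 0.804, 0.001], [0.804, 0.595, -0.0], [-0.001, 0.001, -1.0]]
ft_force: [-0.8, 0.3, -1.5]
finger_gap: 0.242
gripper_force: 35.0
```

```bash
python3 -m inch '[[-1,[0,0,-0.03],0],[-1,[0,0,-0.05],0],[-1,[0,0,-0.05],0]]'; python3 -m inch '[[-0.3,[0,0,0],0],[0,[0,0,0],0],[0.2,[0,0,0],0],[0.2,[0,0,0],0],[0.2,[0,0,0],0]]';python3 -m inch '[[0.2,[0,0,0.5],0],[0.2,[0,0,1.5],0],[0.2,[0,0,2.5],0],[0.2,[0,0,3.5],0],[0.2,[0,0,4],0]]';python3 -m inch '[[0.2,[-2,0,1],0],[0.2,[-3.5,0,1],0],[0.2,[-4,0,1],0],[0.2,[-4,0,1],0]]'
python3 - <<'E'
from h import *
a=cams.capture("top")["color"][115:240,110:300,::-1];b=cams.capture("side")["color"][100:225,140:330,::-1]
cv2.imwrite("pics/end.png",cv2.resize(np.vstack([a,b]),None,fx=2.4,fy=2.4,interpolation=cv2.INTER_CUBIC))
E
```

```text
time: 12.5
tcp_pos: [0.632, -0.0032, 0.034]
ee_rot: [[-0.595, 0.804, 0.0], [0.804, 0.595, -0.0], [-0.0, 0.0, -1.0]]
ft_force: [-5.0, -0.6, 11.9]
finger_gap: 0.241
gripper_force: 35.0
time: 13.12
tcp_pos: [0.6318, -0.0031, 0.033]
ee_rot: [[-0.595, 0.804, -0.0], [0.804, 0.595, 0.0], [0.0, -0.0, -1.0]]
ft_force: [0.9, -0.1, 0.4]
finger_gap: 0.596
gripper_force: 0.0
time: 13.75
tcp_pos: [0.6327, -0.0032, 0.1965]
ee_rot: [[-0.595, 0.804, 0.004], [0.804, 0.595, -0.0], [-0.002, 0.003, -1.0]]
ft_force: [-0.4, 0.7, 0.0]
finger_gap: 0.6
gripper_force: 0.0
time: 14.25
tcp_pos: [0.4694, -0.0031, 0.2333]
ee_rot: [[-0.595, 0.804, -0.0], [0.804, 0.595, 0.0], [0.0, -0.0, -1.0]]
ft_force: [0.2, 0.2, -0.2]
finger_gap: 0.603
gripper_force: 0.0
```

View pics/end.png

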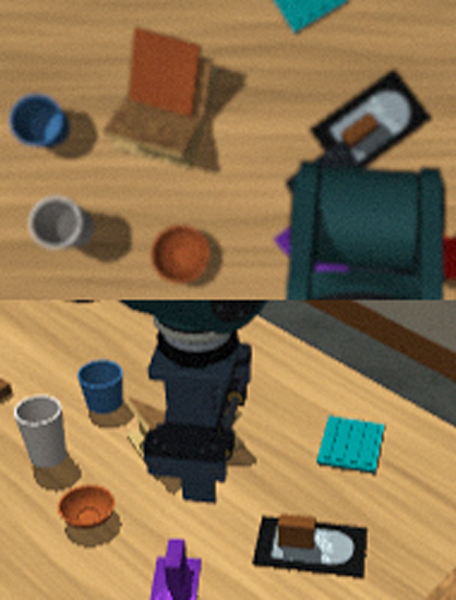

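The tile lies smooth face up on the far slope (centre around (165,72)), the lifter is flat on its mat (370,115), and the bystanders haven't moved. I'll hand it in.

```bash
python3 -c "
from rig import order
print(order.hand_in())"
```

```text
the job is handed in; nothing more can be done
None
```

The tile is turned over, smooth face up on the far slope, the lifter is back flat on its mat and released, and the job is handed in at about 14 s; the hand-in returned no verdict.

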